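# Push the boxed drill set down the weigh lane

## Robot

A 6-joint arm with a two-finger parallel gripper is mounted at the origin on the work surface. World frame = base frame: x ahead of the robot, y to its left, z up, the work surface at z = 0. Lengths are in m, angles in rad, forces in N, time in s.
With the tool pointing down it reaches from about 0.425 to 0.925 m from the base axis. Payload 12.5 kg.
Tool frame: the origin (TCP) lies midway between the tips of the shut fingers; the grasp point (between the pads) lies 19 mm behind it; z points along the fingers, y is the direction in which the jaws open and shut (so a half turn about z gives the same grasp; the last joint's range is limited). The gripper opens to 85 mm and grips with 20 to 120 N. Pads are 22 mm wide; open, the fingers measure 114 mm over their backs; the gripper's body (76 mm by 85 mm) begins 54 mm behind the grasp point. The pads swing forward as they close: fully open they stand 13 mm farther back than shut.
Start: joints at [1.141, 0.491, 1.559, -0, 1.092, -0.106], TCP at [0.199, 0.593, 0.231] pointing down, gripper open.
Joint ranges: [-3.1, 3.1], [-0.84, 2.19], [0.05, 2.79], [-1.13, 4.28], [0.06, 2.93], [-2.69, 2.69]. Speed limits (rad/s): [2.22, 2.22, 2.79, 3.14, 3.14, 3.14].

## Interface

Orientations are given as a unit quaternion [x, y, z, w].
In Python, from station import * gives the robot as it stands. Calls block until the motion is done:
- move_ptp(position, orientation): joint-space move of the TCP to a pose.
- move_straight(position, attitude=None, speed=0.15): straight line of the TCP; attitude=None keeps the orientation; speed is the mean speed in m/s.
- set_joints(angles): joint-space move.
- gripper_open() and clamp(f_grip=None): open the fingers fully, or close them until they stop; f_grip is the grip in N (None keeps the last).
- hold(seconds).
- solve_ik(position, orientation): joint angles nearest the present ones, or None.
- read_state(): the state.
- camera(name): name is "scene" or "top" or "wrist"; returns the picture (384x512x3 uint8, blue, green, red); there is no depth.
- camera_params(name): a dict with "intrinsics" (3x3 intrinsics, pixels), "rvec" (rotation vector, rad) and "tvec" (3), from world to camera coordinates, as OpenCV has them. Camera axes: x right, y down, z forward; pixel columns grow to the right and rows downward; lengths in m; the calibration is good to about 2 mm. A picture is of the moment at which its call begins: read the wrist's pose just before it. camera_params takes no time and is no camera call; for the wrist camera it gives the pose at the moment of the call.
A pose or a line that the arm cannot do raises PlanningError and nothing moves.
- close_job(): hands the job in, once; it reports no verdict.
Trained networks look in the newest picture that a camera, given by its name, has taken for a name from the list of things; names that differ only in an ending like _2 or _b are one class to them, and where a whole thing is asked for, a point or a joint stands for the part that bears it (a point fixed in the world has none). Each returns a list of dicts, best first, with "score" (0 to 1); they miss things now and then, are a little off and sometimes report something else, mostly with a low value. They report only what shows in the picture. A call takes as long as a camera call. They do not tell look-alikes from the thing itself.
- regions_of(target, camera): "region" (384x512 bool, what is visible of it) and "bbox" ([left, top, right, bottom] in pixels, round what is visible of it).
The state is a dict: "time_s": time; "joint_positions": joint angles; "joint_vel": joint speeds; "joint_efforts": joint torques, N m; "tcp_pos": TCP position; "eef_rot": TCP orientation; "force": force on the tool from outside, world axes, zero at the start; "moment": the same for the moment, N m; "opening": finger opening in m.
Only numpy, scipy, OpenCV 4.12 (cv2) and the standard library are available. Lean on these libraries where they do the work, as an engineer would, in place of code of your own. Each camera call takes 0.05 s, during which the arm holds its last target.

## Task

Push the cardboard carton that lies at the open end of the counter scale's lane down between the two guide rails until its leading end rests squarely against the end stop, so it can be weighed. Only push it, gently, with the fingers: do not pinch, lift or tip it, and let neither the carton nor the robot touch the rails, as that spoils the reading. Leave the other things on the counter where they are and finish with the hand clear.

Things in the scene. Friction and masses are not known exactly. Their poses are not given: they have to be found in the camera images.
- carton: the carton to push: plain cardboard box, 100 mm (own x) x 64 mm (own y) x 58 mm tall, 0.28 to 0.56 kg, with a pale paper tape strip along its top; origin: centre of its underside. It starts on the base plate before the lane mouth with its own x pointing roughly (within about 0.3 rad) down the lane, up to about 30 mm off the lane's centre line to either side; it slides with friction of a few newtons at most
- weigh_lane: the counter scale: flat grey base plate fixed to the table, 500 x 220 x 10 mm thick (own x from -220 to +280 mm, own y +-110 mm; the top face is 10 mm above the origin). Origin: underside, on the lane's centre line. Own x points down the lane, from the open loading end to the end stop. Own y from -40 to +40 mm is the clear lane. Behind the stop, from x = +222 to +268 mm, stands an indicator box 50 mm tall and 130 mm wide
- rails: the two straight aluminium guide rails, parallel to the lane, not to be touched; same origin and axes as weigh_lane. Each runs from own x = -20 to +190 mm, 6 mm thick and 18 mm tall above the plate; inner faces at own y = +40 and -40 mm (80 mm apart, so a centred carton has 8 mm either side). Before x = -20 mm the plate is open on both sides
- end_stop: dark steel upright across the end of the lane, 72 mm wide, 8 mm thick, 40 mm tall above the plate; same origin and axes as weigh_lane; its face towards the carton is at own x = +190 mm at rest. It is a sprung buffer: it gives up to 6 mm (about 1.2 N per mm, then hard) and pushes back slowly when released
- lane_mouth (a point): point on the plate's top on the centre line, level with the beginning of the rails
- stop_face (a point): point on the plate's top on the centre line, at the face of the end stop. A carton resting against it has its origin 50 mm before this point
- check_weight: bystander: brass knobbed weight, 32 dia x 46 mm, standing on the lane's grey base plate outside one of the rails; origin: centre of underside
- oil_bottle: bystander: small white bottle, 34 dia x 85 mm, upright on the table; origin: centre of underside
- tape_roll: bystander: paper tape roll, 72 mm outside dia x 24 mm, flat on the table; origin: centre of underside
- tall_carton: bystander: small upright cardboard carton, 46 x 40 x 80 mm tall, on the table (not the one to weigh); origin: centre of underside
- drill_chuck: bystander: dark steel drill chuck, 40 dia x 54 mm, upright on the table; origin: centre of underside
- hole_saw: bystander: steel cup-shaped hole saw, 48 dia x 40 mm, open end up; origin: centre of underside
- screwdriver: bystander: black-handled screwdriver, 170 mm, lying on the table; origin: centre of its underside
There are look-alikes about, which are no part of the job. Leave any green or purple look-alike of the carton alone.

How it is judged:
On the way:
1. the carton has slid into the lane between the rails (x of carton in the frame of weigh_lane between 0.02 and 0.12 m and z of carton in the frame of weigh_lane below 0.014 m and y of carton in the frame of weigh_lane between -0.008 and 0.008 m), for 0.1 s.
At the end, for the whole second after the job is handed in: the carton lies flat and at rest on the plate between the rails, its leading end within 6 mm of the end stop and square to it within 0.07 rad, centred to within 8 mm (x of carton in the frame of weigh_lane between 0.134 and 0.147 m and z of carton in the frame of weigh_lane between 0.006 and 0.014 m and angle between the x axis of carton and the x axis of weigh_lane, either way round below 0.07 rad and angle between carton's own z axis and vertical below 0.05 rad and linear speed of carton below 0.01 m/s and y of carton in the frame of weigh_lane between -0.008 and 0.008 m); the robot touches nothing.
It fails at once if a rail is touched, by the carton, the robot or anything else (contact force between rails and anything else above 0.2 N).
It fails at once if the carton is lifted more than 8 mm off the plate, leaves it, or is tipped by 0.15 rad (angle between carton's own z axis and vertical above 0.15 rad or z of carton in the frame of weigh_lane above 0.018 m or z of carton in the frame of weigh_lane below 0.002 m).
It fails at once if the carton is squeezed or shoved hard: over 30 N from the fingers (contact force between carton and the fingers above 30 N).
It fails at once if the carton is rammed into the end stop with over 25 N (contact force between carton and end_stop above 25 N).
It fails at once if a bystander is moved more than 20 mm (distance of any of check_weight, oil_bottle, tape_roll, tall_carton, drill_chuck, hole_saw, screwdriver from where it was at the start of the episode above 0.02 m).
It also fails if it takes over 72 s, if anything falls off the work surface, if the arm or the gripper's body presses on something with over 40 N, if the wrist force passes 120 N, or if a joint passes its speed limit or range.

## Working session

There is one attempt and no reset: what is moved stays moved. The work goes in short steps, each a Python script; the robot and the scene stay as the last script left them, time stands still between calls to the robot, and variables do not carry over. Pictures are saved under pics/ and viewed, and the job is handed in when it is done.

```bash
mkdir -p pics; ls; python3 - <<'E'
from station import *
import cv2,numpy as np
for n in ["scene","top","wrist"]:
    im=camera(n); cv2.imwrite(f"pics/{n}0.png",im)
    p=camera_params(n); print(n,p)
print(read_state())
E
```

```text
pics
scene {'intrinsics': array([[393.18123454,   0.        , 253.36777699],
       [  0.        , 393.18123454, 185.01761914],
       [  0.        ,   0.        ,   1.        ]]), 'rvec': array([ 2.22026724,  0.80153491, -0.31969735]), 'tvec': array([-0.42892536, -0.25601712,  1.15884537])}
top {'intrinsics': array([[365.68717938,   0.        , 248.69279851],
       [  0.        , 365.68717938, 186.88285187],
       [  0.        ,   0.        ,   1.        ]]), 'rvec': array([ 2.09934968, -2.14449262,  0.14989363]), 'tvec': array([-0.01602891,  0.57360959,  0.95150255])}
wrist {'intrinsics': array([[318.36557948,   0.        , 251.2362712 ],
       [  0.        , 318.36557948, 188.75087661],
       [  0.        ,   0.        ,   1.        ]]), 'rvec': array([-2.35598846, -1.694665  , -0.24032083]), 'tvec': array([-0.6244998 , -0.03632068,  0.37844951])}
{'time_s': 0.15, 'joint_positions': array([ 1.14142976e+00,  4.91414334e-01,  1.55931303e+00, -2.10748127e-05,
        1.09171890e+00, -1.05593089e-01]), 'joint_vel': array([ 0.00014053, -0.00267355, -0.00296842,  0.00044417,  0.00157498,
        0.00199212]), 'joint_efforts': array([ 1.93975160e-03, -6.18709445e+01, -2.61692029e+01, -9.08885750e-05,
        3.18542945e-03,  2.32729258e-05]), 'tcp_pos': array([0.19874905, 0.59237748, 0.23086496]), 'eef_rot': array([ 1.61175747e-01,  9.86925628e-01, -4.14097598e-04, -1.03788381e-04]), 'force': array([ 0.21308026,  0.3425756 , -0.05890452]), 'moment': array([ 0.07792107, -0.01214661,  0.01708735]), 'opening': 0.08520040229321528}
```

View pics/scene0.png

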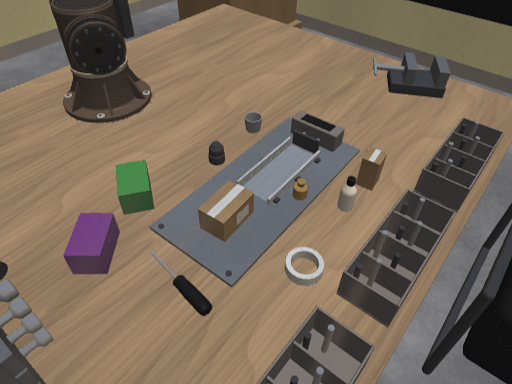

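View pics/top0.png

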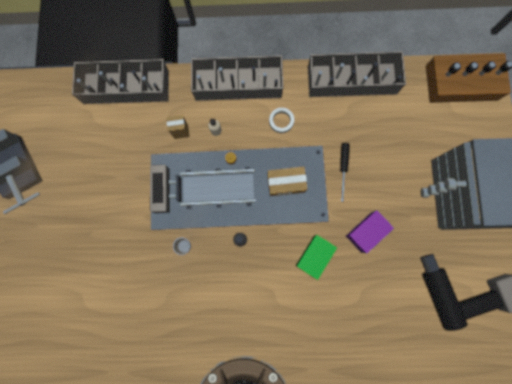

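View pics/wrist0.png

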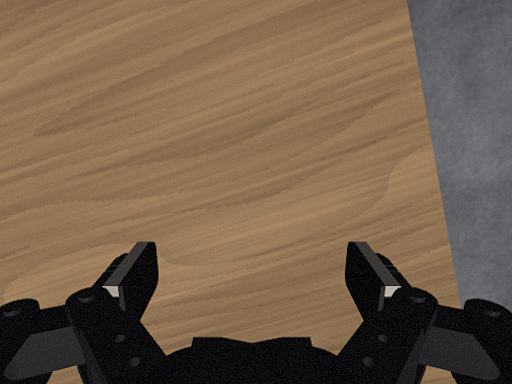

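```bash
cat > h.py <<'E'
import cv2,numpy as np
from scipy.spatial.transform import Rotation as R
def proj(p,pts):
    return cv2.projectPoints(np.asarray(pts,float).reshape(-1,3),p["rvec"],p["tvec"],p["intrinsics"],None)[0].reshape(-1,2)
def unproj(p,px,z):
    Rm=cv2.Rodrigues(p["rvec"])[0]; C=-Rm.T@p["tvec"]
    uv=np.c_[np.asarray(px,float).reshape(-1,2),np.ones(len(np.asarray(px).reshape(-1,2)))]
    d=(Rm.T@np.linalg.inv(p["intrinsics"])@uv.T).T
    return C+d*((z-C[2])/d[:,2])[:,None]
E
python3 - <<'E'
from station import *
from h import *
for n in ["top","scene","wrist"]:
    p=camera_params(n); Rm=cv2.Rodrigues(p["rvec"])[0]; print(n,"C",-Rm.T@p["tvec"], "fwd",Rm[2])
    print(proj(p,[[0,0,0],[0.2,.593,.231],[.5,0,0],[.5,.1,0]]))
p=camera_params("top"); print(unproj(p,[[150,154],[323,147],[327,221],[151,229]],0.01))
for n in ["top","scene"]:
    camera(n)
    for t in ["carton","weigh_lane","rails","end_stop"]:
        for r in regions_of(t,n): 
            print(n,t,r["score"],r["bbox"],r["region"].sum())
            if r["score"]>.4: np.save(f"{n}_{t}_{r['bbox'][0]:.0f}.npy",r["region"])
im=cv2.imread("pics/top0.png")[130:240,140:340]; a=cv2.resize(im,None,fx=4,fy=4,interpolation=cv2.INTER_CUBIC); cv2.imwrite("pics/topc.png",a)
E
```

```text
top C [ 0.4065249  -0.05263924  1.03276745] fwd [ 0.16673393  0.02442963 -0.98569924]
[[242.53247044 407.33593503]
 [-44.62703544 353.64465394]
 [239.6852761  215.39924519]
 [204.47326939 216.15407384]]
scene C [ 0.96526586 -0.51740076  0.62689919] fwd [-0.44750419  0.56389672 -0.69408968]
[[107.83895302  98.15432288]
 [286.60744132 -19.48861082]
 [235.65454287 171.6922092 ]
 [261.78312481 151.43901333]]
wrist C [0.13177021 0.61474185 0.37319203] fwd [ 0.26416221 -0.08925225 -0.96033971]
[[-274.11581961  158.19659138]
 [ 253.63473733  247.97177883]
 [ -39.00760166  449.99433493]
 [  15.99989355  435.26209126]]
[[ 0.68311879  0.25748255  0.01      ]
 [ 0.69068497 -0.24305268  0.01      ]
 [ 0.47832694 -0.24294732  0.01      ]
 [ 0.46625826  0.24896262  0.01      ]]
top carton 0.95 [344.7, 213.3, 393.9, 251.7] 1152
top carton 0.9 [268.3, 164.8, 306.8, 198.3] 999
top carton 0.89 [295.2, 235.6, 335.3, 280.7] 1007
top weigh_lane 0.83 [150.2, 145.5, 330.2, 228.7] 12210
top weigh_lane 0.4 [226.7, 152.0, 233.1, 167.3] 106
top rails 0.61 [180.5, 167.1, 255.4, 210.8] 625
top end_stop 0.59 [167.7, 173.0, 180.9, 201.9] 203
top end_stop 0.47 [150.0, 147.6, 329.5, 234.0] 12202
scene carton 0.72 [199.2, 183.8, 251.9, 245.1] 2208
scene carton 0.72 [60.7, 213.4, 119.5, 277.1] 2722
scene carton 0.65 [113.1, 160.4, 155.6, 217.8] 1630
scene carton 0.61 [352.8, 146.4, 387.0, 192.5] 843
scene carton 0.35 [338.1, 177.4, 360.5, 211.8] 451
scene weigh_lane 0.9 [151.5, 110.2, 361.5, 283.8] 13747
scene rails 0.98 [236.5, 138.7, 322.0, 201.9] 904
scene rails 0.68 [200.0, 184.2, 253.3, 242.5] 2149
scene rails 0.46 [356.4, 145.7, 388.8, 190.8] 777
scene end_stop 0.35 [209.0, 141.1, 224.0, 162.4] 291
```

View pics/topc.png

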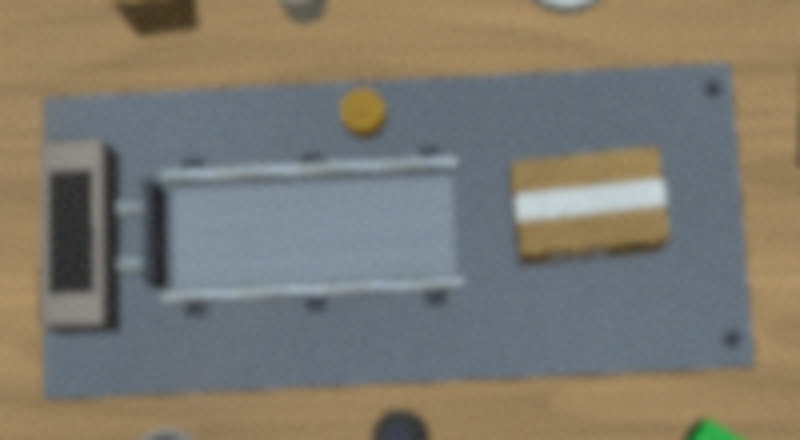

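Things that could be taken for the carton in the top picture are the green box (317,257), the purple box (370,231) and the tall carton (176,126). The plain cardboard box with the pale tape, lying on the plate before the mouth at (288,180), fits the description, and the crop confirms it. Next I take a close wrist view with the fingers shut.

```bash
python3 - <<'E'
from station import *
from h import *
# tool z down, tool x = -y world
Rm=np.array([[0,-1,0],[-1,0,0],[0,0,-1]],float) # columns: x=(0,-1,0), y=(-1,0,0), z=(0,0,-1)
q=R.from_matrix(Rm).as_quat(); print(q,np.linalg.det(Rm))
for Q in (q,):
  for p in [(0.58,-.02,.4),(.58,-.25,.2),(.58,-.25,.035),(.58,.08,.035)]:
    print(p,solve_ik(p,Q))
clamp(20)
move_ptp((0.58,-.02,.40),q)
s=read_state(); print(s["time_s"],s["tcp_pos"],s["opening"])
p=camera_params("wrist"); cv2.imwrite("pics/w1.png",camera("wrist")); np.save("w1p.npy",p,allow_pickle=True)
print(p)
E
```

```text
[ 0.70710678 -0.70710678  0.          0.        ] 1.0
(0.58, -0.02, 0.4) None
(0.58, -0.25, 0.2) [-5.11501660e-01  5.31057480e-01  1.57733174e+00 -4.44089210e-16
  1.03320344e+00  2.63009099e+00]
(0.58, -0.25, 0.035) [-5.11501660e-01  7.37343616e-01  1.69895050e+00 -4.44089210e-16
  7.05298537e-01  2.63009099e+00]
(0.58, 0.08, 0.035) NoneTraceback (most recent call last):
  File "<stdin>", line 10, in <module>
station.PlanningError: the arm cannot take that pose within its joint ranges
```

```bash
python3 - <<'E'
from station import *
from h import *
Rm=np.array([[0,1,0],[1,0,0],[0,0,-1]],float)
q=R.from_matrix(Rm).as_quat(); print(q,np.linalg.det(Rm))
for p in [(0.58,-.02,.4),(0.58,-.02,.3),(.58,-.25,.2),(.58,-.25,.035),(.58,.08,.035)]:
    print(p,solve_ik(p,q))
s=read_state(); print(s["time_s"],s["opening"])
pos=(0.58,-.05,.36)
move_ptp(pos,q)
s=read_state(); print(s["time_s"],s["tcp_pos"],s["opening"])
p=camera_params("wrist"); cv2.imwrite("pics/w1.png",camera("wrist")); np.save("w1p.npy",p,allow_pickle=True)
E
```

```text
[0.70710678 0.70710678 0.         0.        ] 1.0
(0.58, -0.02, 0.4) [-1.48267759e-01  3.04524155e-01  1.40944241e+00 -4.44089210e-16
  1.42762609e+00 -1.48267759e-01]
(0.58, -0.02, 0.3) [-1.48267759e-01  3.64943828e-01  1.57816164e+00 -4.44089210e-16
  1.19848719e+00 -1.48267759e-01]
(0.58, -0.25, 0.2) [-5.11501660e-01  5.31057480e-01  1.57733174e+00 -4.44089210e-16
  1.03320344e+00 -5.11501660e-01]
(0.58, -0.25, 0.035) [-5.11501660e-01  7.37343616e-01  1.69895050e+00 -4.44089210e-16
  7.05298537e-01 -5.11501660e-01]
(0.58, 0.08, 0.035) [ 2.42721000e-02  6.93332068e-01  1.81984787e+00 -4.44089210e-16
  6.28412720e-01  2.42721000e-02]
1.4167 2.7219180368771617e-05
4.0917 [ 0.58004922 -0.04929056  0.35987243] -0.00013964189100278173
```

View pics/w1.png

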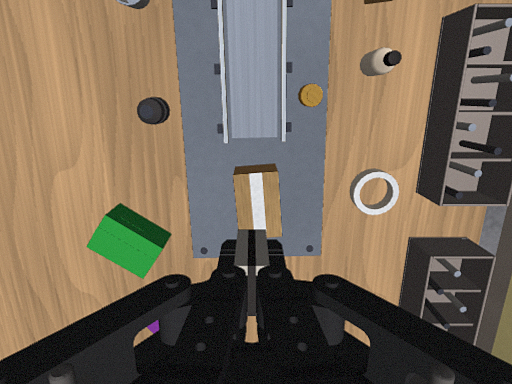

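```bash
python3 - <<'E'
from station import *
from h import *
q=[2**-.5,2**-.5,0,0]
move_ptp((0.58,-.16,.37),q)
s=read_state(); print(s["time_s"],s["tcp_pos"])
p=camera_params("wrist"); im=camera("wrist"); cv2.imwrite("pics/w2.png",im); np.save("w2p.npy",p,allow_pickle=True)
c=im[0:270,150:350]
cv2.imwrite("pics/w2c.png",cv2.resize(c,None,fx=2.2,fy=2.2,interpolation=cv2.INTER_CUBIC))
E
```

```text
4.6583 [ 0.57992594 -0.16053255  0.36976338]
```

View pics/w2c.png

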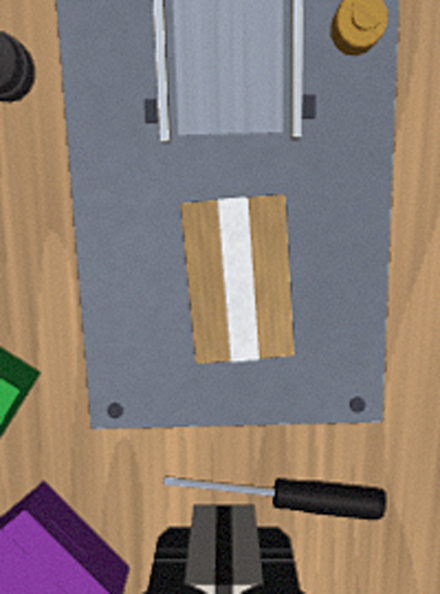

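```bash
cat >> h.py <<'E'
def refine(g,a,b,w=4,trim=.1):
    """subpixel straight edge near segment a-b -> (point,dir) in px"""
    a=np.array(a,float);b=np.array(b,float);d=(b-a)/np.linalg.norm(b-a);n=np.array([-d[1],d[0]])
    L=np.linalg.norm(b-a);ts=np.linspace(trim*L,(1-trim)*L,int(L));o=np.arange(-w,w+.01,.25)
    P=a+ts[:,None,None]*d+o[None,:,None]*n
    v=cv2.remap(g,P[...,0].astype(np.float32),P[...,1].astype(np.float32),cv2.INTER_LINEAR)
    v=cv2.blur(v,(3,5)); gr=np.abs(np.gradient(v.astype(float),axis=1)); 
    # sign by mean profile
    k=gr.mean(0).argmax(); sel=np.abs(o-o[k])<=1.5
    W=gr[:,sel]**2; off=(W*o[sel]).sum(1)/W.sum(1)
    pts=(a+ts[:,None]*d+off[:,None]*n).astype(np.float32)
    f=cv2.fitLine(pts,cv2.DIST_HUBER,0,.01,.01).ravel()
    return f[2:],f[:2]
def inter(l1,l2):
    (p,d),(q,e)=l1,l2; t=np.linalg.solve(np.c_[d,-e],q-p); return p+t[0]*d
E
cat > fit.py <<'E'
from h import *
im=cv2.imread("pics/w2.png"); p=np.load("w2p.npy",allow_pickle=True).item()
f=lambda u,v:(np.array([u,v])+.5)/2.2-.5+[150,0]
hsv=cv2.cvtColor(im,cv2.COLOR_BGR2HSV); g=im[:,:,2].astype(np.float32); gb=im[:,:,0].astype(np.float32)
cr=(im[:,:,2].astype(np.float32)-im[:,:,0].astype(np.float32)) # red-blue: wood vs grey
L=refine(cr,f(57,0),f(91,429)); Rr=refine(cr,f(398,60),f(382,421)); B=refine(cr,f(91,429),f(382,421))
c1,c2=inter(L,B),inter(Rr,B)
W=unproj(p,[c1,c2,L[0]-L[1]*60,L[0]+L[1]*60,Rr[0]-Rr[1]*60,Rr[0]+Rr[1]*60],.01)
print("plate near corners",W[:2],np.linalg.norm(W[0]-W[1]))
ang=lambda a,b:np.arctan2(*( (b-a)[1::-1] )) 
for i,j in [(3,2),(5,4),(2,3),(4,5)]: print("edge ang",np.degrees(ang(W[i],W[j])))
print("near edge ang",np.degrees(ang(W[0],W[1])))
C=[f(182,204),f(286,195),f(294,355),f(197,363)]
es=[refine(g if i in(0,2) else cr,C[i],C[(i+1)%4]) for i in range(4)]
K=[inter(es[i-1],es[i]) for i in range(4)]
X=unproj(p,K,.068); print("carton",X[:,:2],[np.linalg.norm(X[i]-X[(i+1)%4]) for i in range(4)]); print("ctr",X.mean(0),"ang",np.degrees(ang(X[3],X[0])),np.degrees(ang(X[2],X[1])))
# rails top at z=.028
for (a,b) in [((164,30),(171,140)),((153,10),(160,140)),((292,10),(292,138)),((303,10),(301,138))]:
    e=refine(g,f(*a),f(*b),w=2); Y=unproj(p,[e[0]-e[1]*25,e[0]+e[1]*25],.028); print("rail",Y[:,:2].tolist(),np.degrees(ang(Y[0],Y[1])))
o=im.copy()
for k in [*K,c1,c2]: cv2.circle(o,tuple(int(v) for v in k),2,(0,0,255),1)
cv2.imwrite("pics/fit.png",cv2.resize(o[:270,150:350],None,fx=2.2,fy=2.2))
E
python3 fit.py
```

```text
plate near corners [[ 0.47977463 -0.2457616   0.01      ]
 [ 0.69843526 -0.24050572  0.01      ]] 0.21872378457857808
edge ang 91.38143925956207
edge ang -88.61136942350913
edge ang -88.61856074043793
edge ang 91.38863057649088
near edge ang 1.3769384097416977
carton [[ 0.55349451 -0.08419117]
 [ 0.61698481 -0.07906212]
 [ 0.62511891 -0.17840451]
 [ 0.56160665 -0.18383978]] [np.float64(0.06369714381840126), np.float64(0.09967484289518727), np.float64(0.06374440195623865), np.float64(0.09997825017990739)]
ctr [ 0.58930122 -0.1313744   0.068     ] ang 94.65404184321957 94.68089981136178
rail [[0.5428422175517655, 0.014641028457642494], [0.5446485720096836, -0.049403794202272595]] -88.38442747026807
rail [[0.537153108151251, 0.019991529715095477], [0.5383691033958565, -0.043621673917856964]] -88.90489855381797
rail [[0.6243478432427608, -0.042297890113393855], [0.6227712191111048, 0.021241521949608058]] 91.42140717032926
rail [[0.6296332456457879, -0.03820342213844703], [0.6291089157502578, 0.025005239852485914]] 90.47527032056502
```

```bash
cat > lane.py <<'E'
from h import *
from station import *
th=np.radians(91.385); u=np.array([np.cos(th),np.sin(th)]); v=np.array([-u[1],u[0]])
O=np.array([.58910,-.24313])+.22*u
def W(x,y,z): return np.r_[O+x*u+y*v,z]
def own(P): d=np.asarray(P)[...,:2]-O; return np.stack([d@u,d@v],-1)
def Q(dyaw=0):
    a=th+dyaw; x=np.array([np.cos(a),np.sin(a),0]); z=np.array([0,0,-1.]); return R.from_matrix(np.c_[x,np.cross(z,x),z]).as_quat()
def rep(n=""):
    s=read_state(); print(n,round(s["time_s"],2),own(s["tcp_pos"]).round(4),s["tcp_pos"][2].round(4),"F",s["force"].round(2))
def snap(cam,name,box=None,f=2.2):
    p=camera_params(cam); im=camera(cam); np.save(f"{name}_p.npy",p,allow_pickle=True); cv2.imwrite(f"pics/{name}.png",im)
    if box: l,t,r,b=box; cv2.imwrite(f"pics/{name}_c.png",cv2.resize(im[t:b,l:r],None,fx=f,fy=f,interpolation=cv2.INTER_CUBIC))
E
python3 - <<'E'
from lane import *
print(own(np.array([[.5893,-.1314]])),own(np.array([[.0,0]])), W(-.2,0,.2))
Z=.032
move_ptp(W(-.205,.001,.12),Q()); rep("above")
move_straight(W(-.205,.001,Z),speed=.12); rep("down")
move_straight(W(-.175,.001,Z),speed=.08); rep("near")
move_straight(W(-.14,.001,Z),speed=.04); rep("p1")
snap("wrist","a1"); snap("top","a1t",(140,130,340,240),4)
E
```

```text
[[-0.10830748 -0.00290051]] [[0.03729779 0.58305133]] [ 0.58861659 -0.22313584  0.2       ]
above 5.72 [-2.047e-01  1.000e-04] 0.1213 F [-0.28  0.04 -0.38]
down 6.61 [-0.2052  0.0006] 0.0328 F [ 0.16  0.26 -0.16]
near 7.13 [-0.1745  0.0008] 0.0322 F [-0.19 -0.08  0.4 ]
p1 8.16 [-0.1399  0.001 ] 0.032 F [ 0.31 -0.52  0.85]
```

View pics/a1.png

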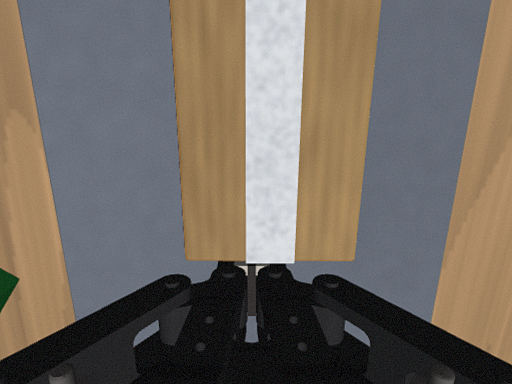

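View pics/a1t_c.png

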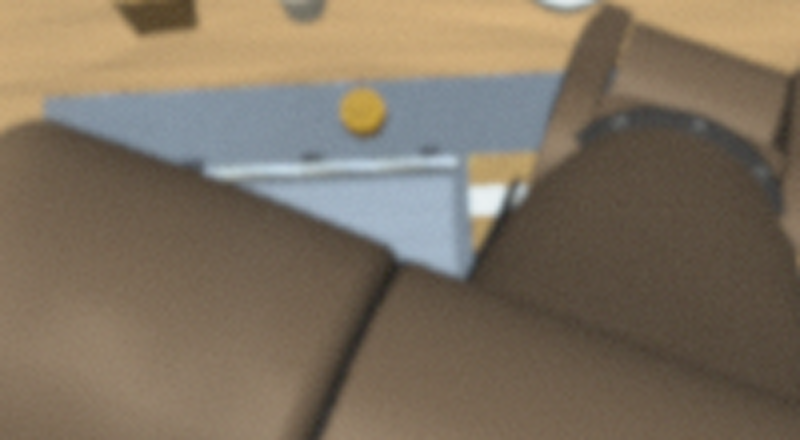

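```bash
cat >> lane.py <<'E'
def measure(name,seg=None):
    """carton side edges + rear edge in a close wrist picture -> rear centre, angle (own frame)"""
    im=cv2.imread(f"pics/{name}.png"); p=np.load(f"{name}_p.npy",allow_pickle=True).item()
    cr=im[:,:,2].astype(np.float32)-im[:,:,0].astype(np.float32)
    l,r,b=seg
    el=refine(cr,*l,w=6); er=refine(cr,*r,w=6); eb=refine(im[:,:,2].astype(np.float32),*b,w=4)
    K=[inter(el,eb),inter(er,eb)]; far=[el[0]-el[1]*60*np.sign(el[1][1]),er[0]-er[1]*60*np.sign(er[1][1])]
    X=own(unproj(p,[*K,*far],.068))
    a=[np.arctan2(X[i+2,1]-X[i,1],X[i+2,0]-X[i,0]) for i in (0,1)]
    rc=X[:2].mean(0); A=np.mean(a); c=rc+.05*np.array([np.cos(A),np.sin(A)])
    print(name,"rear",X[:2].round(4).tolist(),"w",np.linalg.norm(X[0]-X[1]).round(4),"ang deg",np.degrees(a).round(2),"centre",c.round(4)); return c,A
E
python3 - <<'E'
from lane import *
measure("a1",(((170,5),(185,250)),((380,5),(355,250)),((188,262),(240,262))))
# also plate edges
im=cv2.imread("pics/a1.png"); p=np.load("a1_p.npy",allow_pickle=True).item()
cr=im[:,:,2].astype(np.float32)-im[:,:,0].astype(np.float32)
for a,b in [((18,5),(60,240)),((491,5),(452,240))]:
    e=refine(cr,a,b,w=8); print(own(unproj(p,[e[0]-60*e[1],e[0]+60*e[1]],.01)))
E
```

```text
a1 rear [[-0.1276, 0.0253], [-0.1288, -0.0376]] w 0.0629 ang deg [-0.16 -0.17] centre [-0.0782 -0.0063]
[[-0.05402278  0.10842919]
 [-0.11299384  0.10839769]]
[[-0.11998395 -0.10925301]
 [-0.05980726 -0.1090013 ]]
```

```bash
python3 - <<'E'
from lane import *
Z=.032; q=Q(np.pi/2)
print(solve_ik(W(-.078,-.09,Z),q))
move_straight(W(-.165,.001,Z),speed=.08)
move_straight(W(-.165,.001,.15),speed=.2)
move_ptp(W(-.078,-.088,.15),q); rep("above")
move_straight(W(-.078,-.088,Z),speed=.15); rep("down")
move_straight(W(-.078,-.056,Z),speed=.06)
move_straight(W(-.078,-.0441,Z),speed=.02); rep("pushed")
snap("wrist","b1")
E
```

```text
[-2.42143405e-01  7.94787702e-01  1.55917584e+00 -4.44089210e-16
  7.87629110e-01 -1.83711254e+00]
above 10.72 [-0.0782 -0.0876] 0.1492 F [-0.42 -0.7  -0.54]
down 11.66 [-0.0782 -0.0885] 0.0329 F [ 0.83 -0.37 -0.04]
pushed 13.08 [-0.078 -0.044] 0.032 F [ 0.2  -0.78 -0.2 ]
```

View pics/b1.png

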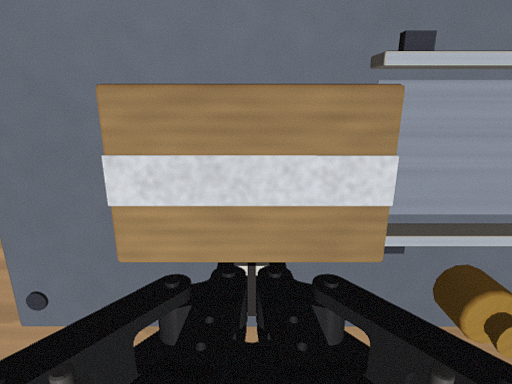

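```bash
python3 - <<'E'
from lane import *
Z=.032
move_straight(W(-.078,-.07,Z),speed=.08)
move_straight(W(-.078,-.088,.15),speed=.2)
move_ptp(W(-.175,0,.27),Q()); rep("look")
snap("wrist","b2",(100,0,400,270),2.2)
E
```

```text
look 15.61 [-0.1748  0.    ] 0.2691 F [ 0.27 -0.24 -0.37]
```

View pics/b2_c.png

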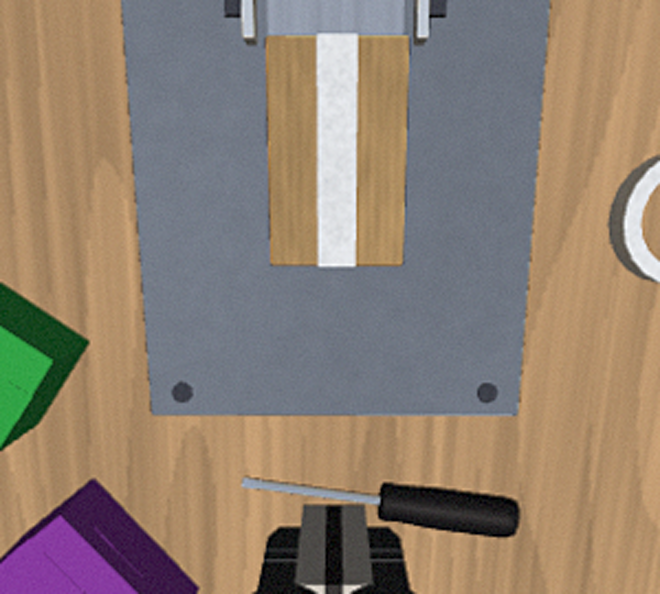

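```bash
cat >> lane.py <<'E'
def plate(name,segs):
    im=cv2.imread(f"pics/{name}.png"); p=np.load(f"{name}_p.npy",allow_pickle=True).item()
    cr=im[:,:,2].astype(np.float32)-im[:,:,0].astype(np.float32); o=[]
    for a,b in segs:
        e=refine(cr,a,b,w=6); o.append(own(unproj(p,[e[0]-60*e[1],e[0]+60*e[1]],.01)))
    o=np.array(o); print("plate",o.round(4).tolist())
E
python3 - <<'E'
from lane import *
f=lambda u,v:((u+.5)/2.2-.5+100,(v+.5)/2.2-.5)
measure("b2",((f(265,40),f(270,262)),(f(410,40),f(404,262)),(f(272,265),f(315,266))))
plate("b2",[(f(123,5),f(152,412)),(f(549,5),f(517,412)),(f(155,414),f(515,415))])
E
```

```text
b2 rear [[-0.128, 0.0307], [-0.1279, -0.033]] w 0.0637 ang deg [0.05 0.06] centre [-0.0779 -0.0011]
plate [[[-0.026, 0.1091], [-0.163, 0.1091]], [[-0.1707, -0.1093], [-0.0325, -0.1094]], [[-0.2202, 0.0775], [-0.2203, -0.08]]]
```

```bash
python3 - <<'E'
from lane import *
Z=.032;y=-.001
move_ptp(W(-.175,y,.12),Q())
move_straight(W(-.175,y,Z),speed=.12); rep("down")
move_straight(W(-.145,y,Z),speed=.08)
move_straight(W(-.10,y,Z),speed=.03); rep("p")
snap("wrist","c1")
E
```

```text
down 17.19 [-0.1752 -0.0014] 0.0328 F [-0.17  0.24 -0.17]
p 19.37 [-0.1   -0.001] 0.0321 F [0.34 0.45 0.45]
```

View pics/c1.png

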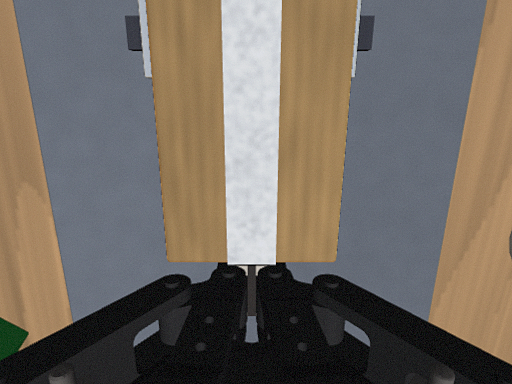

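```bash
python3 - <<'E'
from lane import *
measure("c1",(((152,85),(166,250)),((350,85),(338,250)),((170,262),(222,262))))
plate("c1",[((16,5),(60,240)),((488,5),(447,240))])
E
```

```text
c1 rear [[-0.0885, 0.0301], [-0.0884, -0.0328]] w 0.0629 ang deg [0.02 0.02] centre [-0.0384 -0.0013]
plate [[[-0.0125, 0.1084], [-0.0711, 0.1084]], [[-0.0707, -0.1091], [-0.0123, -0.1091]]]
```

```bash
python3 - <<'E'
from lane import *
Z=.032
move_straight(W(-.03,-.0004,Z),speed=.04); rep("p")
snap("wrist","d1")
E
```

```text
p 21.32 [-0.03   -0.0004] 0.032 F [ 0.96 -2.68  1.7 ]
```

View pics/d1.png

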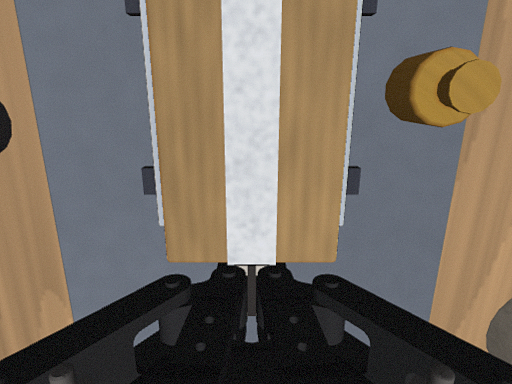

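```bash
python3 - <<'E'
from lane import *
Z=.032
move_straight(W(.04,-.0003,Z),speed=.04); rep("p")
snap("wrist","e1")
move_straight(W(.074,-.0003,Z),speed=.03); rep("p")
snap("wrist","e2"); snap("scene","e2s",(200,90,360,220),4)
E
```

```text
p 23.27 [ 0.04   -0.0003] 0.032 F [ 0.39 -3.12  1.95]
p 24.6 [ 0.0742 -0.0001] 0.0319 F [ 0.95 -0.33 -0.81]
```

View pics/e2.png

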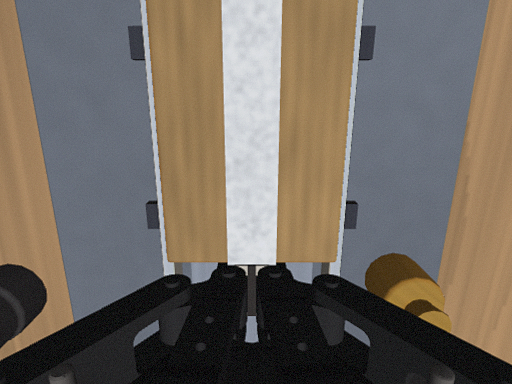

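View pics/e2s_c.png

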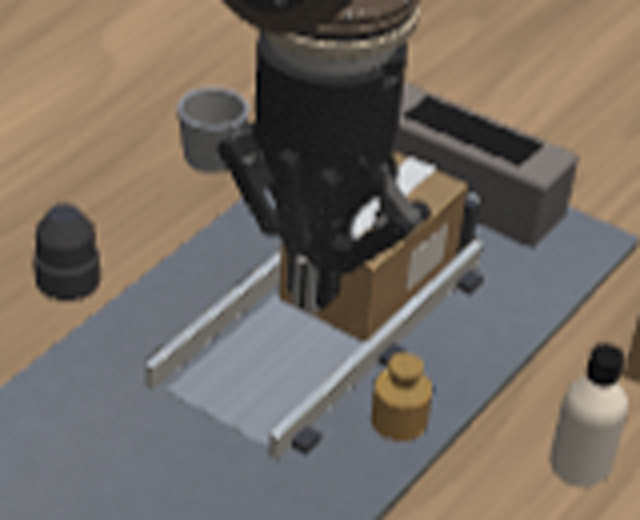

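```bash
python3 - <<'E'
from lane import *
Z=.032
for x in (.077,.079,.0798):
    move_straight(W(x,-.0003,Z),speed=.015); rep("p")
move_straight(W(.04,-.0003,Z),speed=.08)
move_straight(W(.03,-.0003,.15),speed=.2)
move_ptp(W(.02,0,.27),Q()); rep("look")
snap("wrist","f1",(100,0,400,270),2.2)
E
```

```text
p 25.05 [ 0.0772 -0.0003] 0.032 F [0.31 0.25 0.01]
p 25.33 [ 0.0791 -0.0003] 0.032 F [ 0.78 -0.49 -0.93]
p 25.58 [ 0.0797 -0.0003] 0.032 F [-0.48 -4.11 -0.78]
look 27.52 [0.0201 0.0002] 0.2691 F [ 0.2   0.39 -0.77]
```

View pics/f1_c.png

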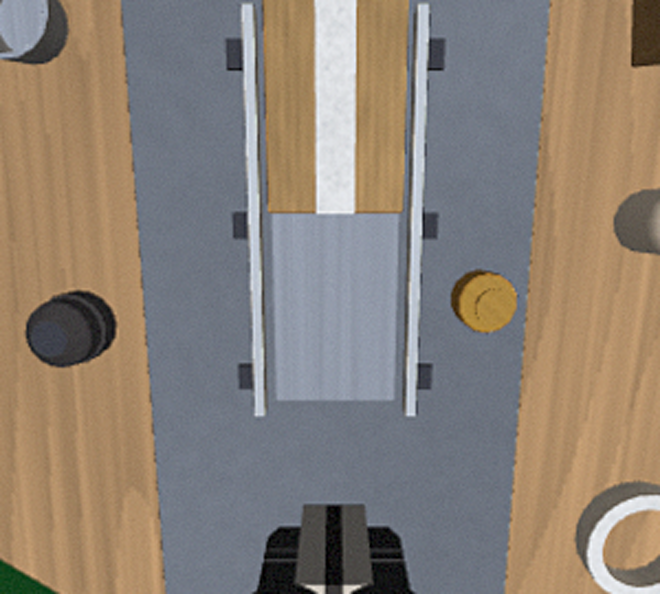

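```bash
python3 - <<'E'
from lane import *
f=lambda u,v:((u+.5)/2.2-.5+100,(v+.5)/2.2-.5)
measure("f1",((f(264,5),f(267,208)),(f(409,5),f(404,208)),(f(270,212),f(313,213))))
plate("f1",[(f(125,5),f(160,500)),(f(547,5),f(512,500))])
move_ptp(W(.12,0,.29),Q()); rep("look")
snap("wrist","g1",(100,0,400,270),2.2)
E
```

```text
f1 rear [[0.0914, 0.0315], [0.0913, -0.0323]] w 0.0638 ang deg [-0.04  0.2 ] centre [ 0.1414 -0.0003]
plate [[[0.1373, 0.1091], [-0.0067, 0.1091]], [[0.013, -0.1094], [0.1532, -0.1094]]]
look 28.07 [0.1209 0.0003] 0.2885 F [-0.04 -0.23  0.95]
```

View pics/g1_c.png

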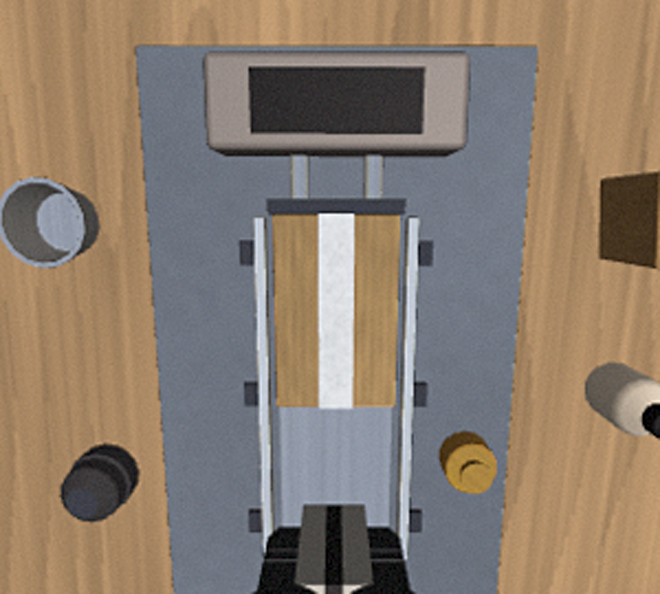

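```bash
python3 - <<'E'
from lane import *
f=lambda u,v:((u+.5)/2.2-.5+100,(v+.5)/2.2-.5)
measure("g1",((f(273,218),f(277,403)),(f(402,218),f(396,403)),(f(280,408),f(317,408))))
im=cv2.imread("pics/g1.png"); p=np.load("g1_p.npy",allow_pickle=True).item()
print(own(unproj(p,[f(137,46),f(538,46)],.01)),own(unproj(p,[f(274,215),f(403,215)],.068)))
plate("g1",[(f(137,60),f(170,500)),(f(537,60),f(503,500)),(f(140,45),f(535,45))])
E
```

```text
g1 rear [[0.0918, 0.0316], [0.0899, -0.032]] w 0.0636 ang deg [-0.06 -0.17] centre [ 0.1408 -0.0003]
[[ 0.2778405   0.10799436]
 [ 0.27808275 -0.10948057]] [[ 0.19005502  0.03057218]
 [ 0.19017856 -0.03366182]]
plate [[[0.2335, 0.1091], [0.0809, 0.1091]], [[0.0716, -0.1094], [0.2257, -0.1094]], [[0.2782, 0.0778], [0.2783, -0.0654]]]
```

```bash
python3 - <<'E'
from station import *
close_job(); print(read_state()["time_s"])
E
```

```text
the job is handed in; nothing more can be done
the job is handed in; nothing more can be done
```

I pushed the carton down the lane with the shut fingers until it rested against the end stop, and handed the job in at about 28 s. The hand was clear above it.

- **How it went:** The first short push squared the carton but left it about 6 mm off centre just before the mouth. I nudged it sideways back to within about 1 mm, then pushed it in slowly.
- **Position:** In the last two wrist pictures the carton's centre was at x ≈ 0.141 m and y ≈ −0.3 mm in the lane frame, turned by less than about 0.2°. Both are well inside the tolerances.
- **Stop and rails:** The picture showed the leading end against the stop and clear gaps to both rails. The force readings, taken at stops during the push, were about 4 N at most.
- **Small disagreements:** The two x readings were 0.1414 and 0.1408 m. The plate measured about 2 mm short on its far edge, so x is good to about 2 mm.
- **Bystanders:** None looked disturbed in the pictures, but I did not measure their positions afterwards.

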